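# Move a drying cabinet's vent stay to its widest hole

### The arm

A 6-joint arm with a two-finger parallel gripper is mounted at the origin on a cart in front of the work surface, level with it; the furniture and walls round the work are solid. World frame = base frame: x ahead of the robot, y to its left, z up, the work surface at z = 0. Lengths are in m, angles in rad, forces in N, time in s.
With the tool pointing down it reaches from about 0.25 to 0.775 m from the base axis. Payload 8.9 kg.
Tool frame: the origin (TCP) lies at the very end of the fingers, on their centre line; the grasp point (between the pads) lies 19 mm behind it; z points along the fingers, y is the direction in which the jaws open and shut (so a half turn about z gives the same grasp; the last joint's range is limited). The gripper opens to 85 mm and grips with 20 to 120 N. Pads are 22 mm wide; open, the fingers measure 114 mm over their backs; the gripper's body (76 mm by 85 mm) begins 54 mm behind the grasp point. The pads swing forward as they close: fully open they stand 13 mm farther back than shut.
Start: joints at [-1.417, 0.291, -0.153, 1.127, 0, 1.431], TCP at [0.152, -0.503, 0.231] pointing down, gripper open.
Joint ranges: [-2.52, 2.52], [-0.91, 1.74], [-1.3, 1.37], [-1.96, 2.02], [-1.52, 1.47], [-3.14, 3.14]. Speed limits (rad/s): [2.22, 2.22, 2.79, 3.14, 3.14, 3.14].

### API

Orientations are given as a rotation vector (axis times angle).
In Python, from rig import r, optics, ticket gives the robot as it stands.
- The arm moves only by the tool carry_out, never from a script. Its arguments are lists of equal length, an entry for each row: "claw": the opening, from -1 (shut) to 1 (fully open); "xyz": the shift along the tool's x, y, z in cm, a list of three; "angular": the turn, a rotation vector about the tool's x, y, z in rad, a list of three. A call has 1 to 20 rows; each row shifts and turns the pose as measured when the row begins, along the tool's axes as they then stand; what a row does not reach is not made up. A row lasts 1/10 s, in which the tool goes at most 50 mm and 8.59 degrees, less where a joint would pass 70% of its speed; a pose out of reach is approached as far as the arm can. A call with a gripper value outside its range is refused whole. The fingers move at their own pace and stop on an object; "force" is the grip in N (left out, the last holds). Time passes only in rows, so rows that do not move let the fingers close. It gives the time, the measured TCP pose, the force and the opening at its end, in the units of the state.
- r.read_state(): the state, without advancing time (a new reading comes with each control period).
- optics.read_camera(name): name is "side" or "top"; returns the picture (420x560x3 uint8, blue, green, red); there is no depth.
- optics.calibration(name): a dict with "intrinsics" (3x3 intrinsics, pixels), "R" (3x3) and "t" (3): a world point X has camera coordinates R X + t. Camera axes: x right, y down, z forward; pixel columns grow to the right and rows downward; lengths in m; the calibration is good to about 2 mm. A picture is of the moment at which its call begins. calibration takes no time and is no camera call.
- ticket.finish_job(): hands the job in, once; it reports no verdict.
The state is a dict: "time_s": time; "joint_positions": joint angles; "dq": joint speeds; "tau": joint torques, N m; "tool_pos": TCP position; "ee_rot": TCP orientation; "wrist_force": force on the tool from outside, world axes, zero at the start; "ft_torque": the same for the moment, N m; "opening": opening from 0.0 (shut) to 1.0 (fully open).
Only numpy, scipy, OpenCV 4.12 (cv2) and the standard library are available. Lean on these libraries where they do the work, as an engineer would, in place of code of your own. Each camera call takes 0.05 s, during which the arm holds its last target.

### The job

Set the window of the low drying cabinet to its widest vent position: take the stay by its knob, lift it off the pin, draw the window farther open and drop the stay's hole nearest the knob over the pin, fully down on the pin's collar, then let go. Feel for the hole gently and do not force the stay down on the pin or against it; leave the things on the bench and the plate in the cabinet where they are.

Things in the scene. Friction and masses are not known exactly. Their poses are not given: they have to be found in the camera images.
- cabinet: Low white drying cabinet fixed to the bench, 240 mm deep (its x axis, front at -x), 300 mm wide (y), flat roof at z = 110 mm; origin at the centre of its underside. Its front is a clear window in an aluminium frame, hinged at the left on an upright axis at x = -127, y = 132 mm of this frame, opening towards the robot.
- door (a joint): Opening angle of the window in rad: 0 shut (frame along the cabinet's y), grows as its free right edge swings out towards the robot; about 0.5 at the start. A spring pulls it shut with 2.5 to 3.5 N at the stay's pivot, so it swings shut if the stay is let go off the pin.
- stay_pivot (a point): Centre of the stay's pivot on the window's top rail, 200 mm from the window's hinge axis, 118.5 mm above the bench. Its frame turns with the stay: x along the stay towards the knob, z up through it. The stay swivels freely about the upright axis here, and its far end lifts freely.
- stay_end (a point): Rounded far end of the stay, 296 mm from the pivot, at mid thickness. The stay is a flat steel bar 22 mm wide (28 mm at the eye), 5 mm thick, with three 10 mm round holes: at 148 and 179 mm from the pivot, and the one nearest the knob in an adjustable eye plate, clamped firmly somewhere from 205 to 230 mm, different each time and not measured.
- stay (a joint): Lift angle of the stay in rad: 0 when it lies level on the pin's collar (its underside 116 mm above the bench), positive with the knob end raised; about 0.05 to 0.07 when it rests on the pin's tip, -0.02 when it lies on the bare roof beside the pin.
- knob (a point): Middle of the black round knob fixed on the stay, 257 mm from the pivot: upright cylinder 19 mm across, 26 mm high, on the stay's upper face (stay level: foot 121 mm, top 147 mm above the bench, middle 15.5 mm above the pivot).
- pin: Upright steel pin on the roof: collar 16 mm across, 6 mm high, then the pin 8 mm across standing 11 mm above the collar with its tip bevelled by 1.5 mm. Origin under the collar's centre, z = 110 mm. It is fixed in one of two places (the other has a flat plug 2 mm high) and at the start stands in the second or third hole from the knob.
- timer: Small white lab timer 66x66x18 mm lying on the bench, right of the cabinet; a bystander. Origin under its centre.
- bottle: White round reagent bottle with a blue cap, 56 mm across, 99 mm high, left in front of the cabinet; a bystander. Origin under its centre.
- case: Black upright round lens case, 35 mm across, 60 mm high, right of the cabinet; a bystander. Origin under its centre.
- plate: Clear lidded well plate 85x128x19 mm lying inside the cabinet on its floor; a bystander. Origin under its centre.

How it is judged:
On the way:
1. the stay is lifted clear of the pin (lift angle over 0.08 rad) (value of joint stay above 0.08 rad), for 0.1 s.
At the end, for the whole second after the job is handed in: The pin stands through the stay's hole nearest the knob (pin 195 to 235 mm from the stay's pivot, within 4 mm of the stay's centre line), the stay lies level and fully down on the collar (lift angle between -0.009 and 0.012 rad), the window and the stay are at rest and the knob is released (x of pin in the frame of stay_pivot between 0.195 and 0.235 m and y of pin in the frame of stay_pivot between -0.004 and 0.004 m and value of joint stay between -0.009 and 0.012 rad and velocity of joint door between -0.03 and 0.03 rad/s and velocity of joint stay below 0.05 rad/s); the robot touches nothing.
It fails at once if the stay is forced on the pin while it is not yet seated on the collar (over 18 N between them with the lift angle over 0.012 rad) (contact force between stay and pin above 18 N and value of joint stay above 0.012 rad).
It fails at once if the stay is wrenched against the pin (over 60 N between them) (contact force between stay and pin above 60 N).
It fails at once if a thing on the bench or the plate in the cabinet is displaced (over 15 mm) (distance of any of timer, bottle, case, plate from where it was at the start of the episode above 0.015 m).
It also fails if it takes over 64 s, if anything falls off the work surface, if the arm or the gripper's body presses on something with over 40 N, if the wrist force passes 120 N, or if a joint passes its speed limit or range.

## Working session

There is one attempt and no reset: what is moved stays moved. The work goes in short steps, Python scripts to look and compute and a tool call to move; the robot and the scene stay as the last step left them, time stands still between calls to the robot, and variables do not carry over. Pictures are saved under pics/ and viewed, and the job is handed in when it is done.

Besides the shell and the picture viewer there is one more tool, called after "Request:" as name(argument=value, ...) on one line, values as JSON. carry_out: Moves the arm, as the interface text tells. Its arguments: {"type":"object","properties":{"claw":{"type":"array"},"xyz":{"type":"array"},"angular":{"type":"array"},"force":{"type":"number"}},"required":["claw","xyz","angular"]}

```bash
ls; mkdir -p pics; python3 - <<'E'
from rig import r, optics
import cv2
for n in ["side","top"]:
    cv2.imwrite(f"pics/{n}0.png",optics.read_camera(n)); c=optics.calibration(n); print(n,c["intrinsics"],c["R"],c["t"])
s=r.read_state(); print(s)
E
```

```text
pics
side [[540.7420701    0.         274.59975074]
 [  0.         540.7420701  214.32753272]
 [  0.           0.           1.        ]] [[-0.99985872  0.0099198  -0.01357009]
 [ 0.01675859  0.52567223 -0.85052211]
 [-0.00130359 -0.85062936 -0.5257642 ]] [0.54128674 0.1194357  1.28422698]
top [[413.299182     0.         277.48561326]
 [  0.         413.299182   208.44190157]
 [  0.           0.           1.        ]] [[-0.00655323 -0.99996118 -0.00589013]
 [-0.99388144  0.00716262 -0.11021971]
 [ 0.11025762  0.0051318  -0.99388979]] [-0.03389791  0.55048761  1.17118381]
{'time_s': 0.1, 'joint_positions': array([-1.41726945e+00,  2.91195864e-01, -1.54051161e-01,  1.12667091e+00,
       -1.45595249e-05,  1.43148323e+00]), 'dq': array([-0.00098251, -0.00246486,  0.00334228,  0.00212517,  0.00059533,
       -0.00027967]), 'tau': array([ 2.12448547e-03, -5.37979388e+01,  3.31917822e+01,  9.35365388e-03,
       -1.64102166e-04,  1.50360876e-05]), 'tool_pos': array([ 0.15148688, -0.50227274,  0.23080419]), 'ee_rot': array([-3.10686728e+00, -4.58186504e-01,  3.53778271e-05]), 'wrist_force': array([ 0.09167425,  0.56593257, -0.38179352]), 'ft_torque': array([ 0.00547879, -0.02505642,  0.0379642 ]), 'opening': 0.9983347940344418}
```

View pics/side0.png

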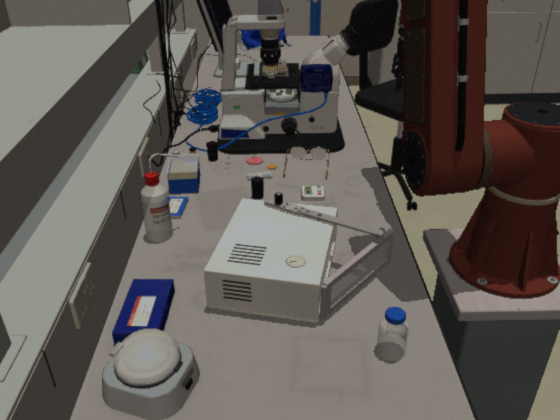

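View pics/top0.png

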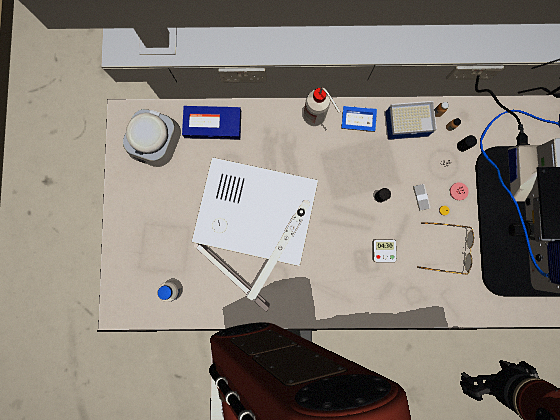

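```bash
python3 - <<'E'
import cv2
a=cv2.imread("pics/side0.png")[180:320,200:400]; b=cv2.imread("pics/top0.png")[150:310,185:325]
cv2.imwrite("pics/s0c.png",cv2.resize(a,None,fx=4,fy=4,interpolation=cv2.INTER_CUBIC))
cv2.imwrite("pics/t0c.png",cv2.resize(b,None,fx=3.75,fy=3.75,interpolation=cv2.INTER_CUBIC))
E
```

```text
(no output)
```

View pics/s0c.png

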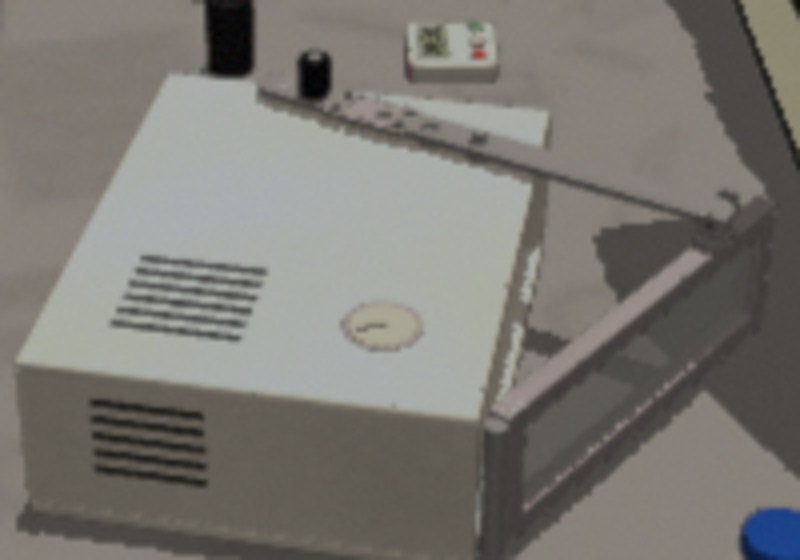

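View pics/t0c.png

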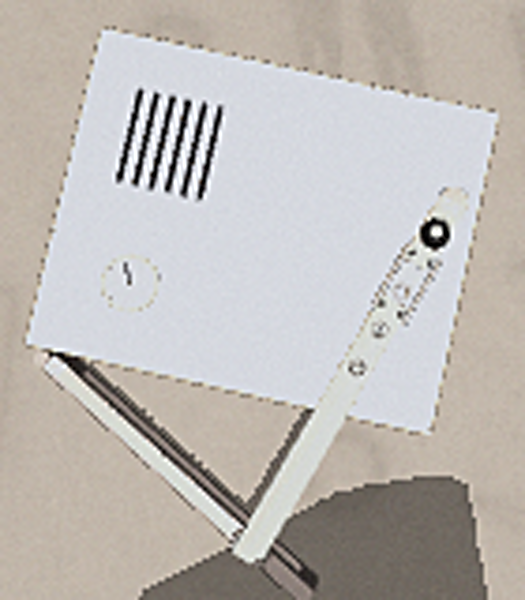

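```bash
cat > h.py <<'E'
import numpy as np, cv2
from rig import r, optics
C={n:optics.calibration(n) for n in("side","top")}
def ray(n,p):
    c=C[n];d=np.linalg.inv(c["intrinsics"])@[p[0],p[1],1.];R=np.array(c["R"]);return -R.T@c["t"],R.T@d
def onz(n,p,z):
    o,d=ray(n,p);return o+d*(z-o[2])/d[2]
def proj(n,X):
    c=C[n];q=c["intrinsics"]@(np.array(c["R"])@X+c["t"]);return q[:2]/q[2]
def tri(p,q):
    o1,d1=ray("top",p);o2,d2=ray("side",q)
    A=np.stack([d1,-d2],1);s=np.linalg.lstsq(A,o2-o1,rcond=None)[0]
    a,b=o1+s[0]*d1,o2+s[1]*d2;return (a+b)/2,np.linalg.norm(a-b)
E
python3 - <<'E'
from h import *
t=lambda p:(np.array(p)+.5)/3.75-.5+[185,150]
s=lambda p:(np.array(p)+.5)/4-.5+[200,180]
cor=[onz("top",t(p),.11)[:2] for p in [(104,28),(497,112),(432,432),(28,345)]]
print("top corners",np.round(cor,4))
cs=[onz("side",s(p),.11)[:2] for p in [(18,362),(168,73),(550,110),(478,417)]]
print("side corners BL,BR,FR,FL",np.round(cs,4))
for nm,p,z in [("knob",(436,234),.147),("eye",(403,292),.121),("h2",(379,330),.121),("h1",(357,368),.121),("pivot",(250,548),.1185),("end",(455,193),.121)]:
    print(nm,np.round(onz("top",t(p),z),4))
print(tri(t((436,234)),s((315,53))))
for nm,p,z in [("knob",(315,53),.147),("eye",(385,115),.121),("h2",(430,127),.121),("h1",(478,139),.121)]:
    print(nm,np.round(onz("side",s(p),z),4))
E
```

```text
top corners [[ 0.6849  0.1403]
 [ 0.6202 -0.1471]
 [ 0.3894 -0.0968]
 [ 0.4531  0.1924]]
side corners BL,BR,FR,FL [[ 0.6849  0.1452]
 [ 0.6208 -0.1472]
 [ 0.3878 -0.0947]
 [ 0.4546  0.1955]]
knob [ 0.5274 -0.0996  0.147 ]
eye [ 0.4887 -0.0769  0.121 ]
h2 [ 0.4617 -0.0595  0.121 ]
h1 [ 0.435  -0.0437  0.121 ]
pivot [0.3097 0.0323 0.1185]
end [ 0.5595 -0.1149  0.121 ]
(array([ 0.52825274, -0.09952327,  0.14934046]), np.float64(0.002194530132234941))
knob [ 0.5293 -0.1039  0.147 ]
eye [ 0.4885 -0.0739  0.121 ]
h2 [ 0.4627 -0.0594  0.121 ]
h1 [ 0.4356 -0.0451  0.121 ]
```

```bash
python3 - <<'E'
import cv2, numpy as np
a=cv2.imread("pics/side0.png")[195:225,270:330]; b=cv2.imread("pics/top0.png")[195:255,272:312]
n=lambda i:cv2.normalize(i.astype(np.float32)**1.5,None,0,255,cv2.NORM_MINMAX).astype(np.uint8)
a=cv2.resize(n(a),None,fx=10,fy=10,interpolation=cv2.INTER_CUBIC);b=cv2.resize(n(b),None,fx=10,fy=10,interpolation=cv2.INTER_CUBIC)
cv2.imwrite("pics/s0d.png",a);cv2.imwrite("pics/t0d.png",b)
E
```

```text
(no output)
```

View pics/s0d.png

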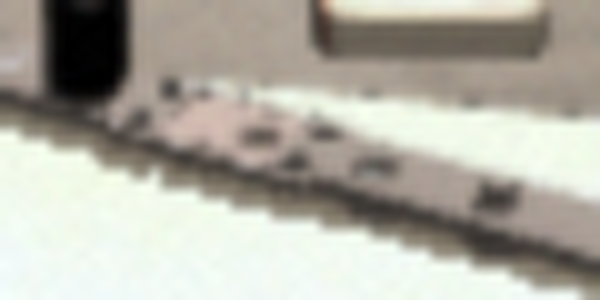

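View pics/t0d.png

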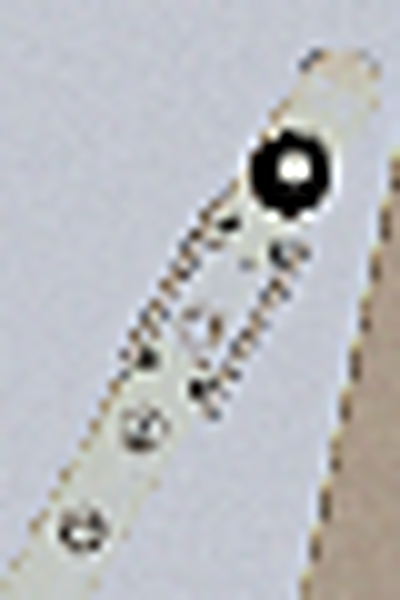

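```bash
cat > g.py <<'E'
from h import *
yaw=-0.2185; c=np.array([.537,.0225])
Rz=lambda a:np.array([[np.cos(a),-np.sin(a)],[np.sin(a),np.cos(a)]])
H=c+Rz(yaw)@[-.127,.132]
piv=lambda th:H+Rz(yaw)@np.array([-np.sin(th),-np.cos(th)])*.2
E
python3 - <<'E'
from g import *
from scipy.optimize import brentq
print("hinge",H, "hinge px",proj("top",[*H,.118]))
for th in (.4,.5,.6): print(th,piv(th))
K=np.array([.5275,-.0996])
th0=brentq(lambda t:np.linalg.norm(piv(t)-K)-.257,.1,1.2); p=piv(th0); u=(K-p)/.257
print("th0",th0,"pivot",p,"dir",np.degrees(np.arctan2(u[1],u[0])),"pin148",p+.148*u,"179",p+.179*u)
for d in(.148,.179):
  P=p+d*u
  for e in(.205,.211,.23):
    th=brentq(lambda t:np.linalg.norm(piv(t)-P)-e,th0,2.); q=piv(th);v=(P-q)/e
    print(d,e,"th",round(th,3),q.round(4),"dir",np.degrees(np.arctan2(v[1],v[0])).round(1),"knob",(q+.257*v).round(4))
E
```

```text
hinge [0.44163264 0.17889075] hinge px [196.44837625 245.83211133]
0.4 [0.3256699  0.01594093]
0.5 [0.3099814  0.02833196]
0.6 [0.29560831 0.04222732]
th0 0.5237043927851379 pivot [0.30644981 0.03149468] dir -30.67022558998927 pin148 [ 0.4337472  -0.04399953] 179 [ 0.46041084 -0.05981251]
0.148 0.205 th 0.823 [0.269 0.078] dir -36.5 knob [ 0.4755 -0.0749]
0.148 0.211 th 0.856 [0.2658 0.0837] dir -37.2 knob [ 0.4704 -0.0718]
0.148 0.23 th 0.962 [0.2567 0.1028] dir -39.7 knob [ 0.4545 -0.0612]
0.179 0.205 th 0.658 [0.2879 0.0509] dir -32.7 knob [ 0.5042 -0.0879]
0.179 0.211 th 0.69 [0.2839 0.0559] dir -33.2 knob [ 0.4989 -0.085 ]
0.179 0.23 th 0.791 [0.2723 0.0725] dir -35.1 knob [ 0.4825 -0.0753]
```

Request:
carry_out(claw=[1,1,1,1,1,1,1,1,1,1,1,1,1,1,1,1], xyz=[[0,0,-0.5],[0,0,-0.5],[0,0,0],[0,0,0],[0,0,0],[0,0,0],[0,0,0],[0,0,0],[0,0,0],[0,0,0],[0,0,0],[0,0,0],[0,0,0],[0,0,0],[0,0,0],[0,0,0]], angular=[[0,0,-0.15],[0,0,-0.15],[0,0,-0.15],[0,0,-0.15],[0,0,-0.15],[0,0,-0.15],[0,0,-0.15],[0,0,-0.15],[0,0,-0.15],[0,0,-0.15],[0,0,-0.15],[0,0,-0.15],[0,0,-0.15],[0,0,-0.15],[0,0,-0.15],[0,0,-0.15]], force=40)

```text
time_s: 1.7
tool_pos: [0.1508, -0.498, 0.2354]
ee_rot: [-0.689, -3.06, -0.02]
wrist_force: [-1.1, -0.2, -0.2]
opening: 0.995
```

```bash
cat > m.py <<'E'
from h import *
from scipy.spatial.transform import Rotation as Ro
import sys
def st():
    s=r.read_state(); R=Ro.from_rotvec(s["ee_rot"]).as_matrix(); x=R[:,0]
    print("t",round(s["time_s"],2),"pos",s["tool_pos"].round(4),"yaw x",np.degrees(np.arctan2(x[1],x[0])).round(2),"z",R[:,2].round(3),"F",s["wrist_force"].round(2),"M",s["ft_torque"].round(2),"op",round(s["opening"],3),"q",np.round(s["joint_positions"],2))
    return s,R
def to(T,yawd=None,tilt=0):
    """tool-frame shift (cm) and turn for target TCP; yawd = world angle of tool x, deg; tilt about tool y"""
    s,R=st(); d=R.T@(np.array(T)-s["tool_pos"])*100
    out=[d.round(2)]
    if yawd is not None:
        a=np.radians(yawd); G=np.array([[np.cos(a),np.sin(a),0],[np.sin(a),-np.cos(a),0],[0,0,-1]]).T.T
        G=np.stack([[np.cos(a),np.sin(a),0],[np.sin(a),-np.cos(a),0],[0,0,-1]],1)@Ro.from_rotvec([0,tilt,0]).as_matrix()
        out.append(Ro.from_matrix(R.T@G).as_rotvec().round(3))
    print("shift cm",*out)
E
python3 -c "
from m import *
to([.5275,-.0996,.19],149.3)"
```

```text
t 1.7 pos [ 0.1508 -0.498   0.2354] yaw x 154.64 z [-0.002  0.014 -1.   ] F [-1.09 -0.17 -0.24] M [-0.   -0.02 -0.03] op 0.995 q [-1.42  0.29 -0.14  1.15  0.   -0.97]
shift cm [-17.01  52.08   5.01] [ 0.011 -0.008  0.093]
```

Request:
carry_out(claw=[1,1,1,1,1,1,1,1,1,1,1,1,1,1,1,1], xyz=[[-1,3,0],[-1,3,0],[-1,3,0],[-1,3,0],[-1,3,0],[-1,3,0],[-1,3,0],[-1,3,0],[-1,3,0],[-1,3,0],[-1,3,0],[-1,3,0],[-1,3,0],[-1,3,0],[-1,3,0],[0,0,0]], angular=[[0,0,0.09],[0,0,0],[0,0,0],[0,0,0],[0,0,0],[0,0,0],[0,0,0],[0,0,0],[0,0,0],[0,0,0],[0,0,0],[0,0,0],[0,0,0],[0,0,0],[0,0,0],[0,0,0]])

```text
time_s: 3.3
tool_pos: [0.5147, -0.1664, 0.2344]
ee_rot: [-0.812, -3.022, -0.028]
wrist_force: [0.5, -0.1, -2.1]
opening: 0.999
```

```bash
python3 -c "
from m import *
to([.5275,-.0996,.19],149.3)"
```

```text
t 3.3 pos [ 0.5147 -0.1664  0.2344] yaw x 149.91 z [-0.007  0.02  -1.   ] F [ 0.53 -0.12 -2.1 ] M [-0.1  -0.01 -0.  ] op 0.999 q [-0.46  0.33 -0.09  1.17  0.02  0.07]
shift cm [2.17 6.35 4.56] [ 0.014 -0.016  0.011]
```

Request:
carry_out(claw=[0.3,0.3,0.3,0.3,0.3,0.3], xyz=[[0.7,2,1],[0.7,2,1],[0.7,2,1],[0,0.3,1],[0,0,0.5],[0,0,0]], angular=[[0.014,-0.016,0],[0,0,0],[0,0,0],[0,0,0],[0,0,0],[0,0,0]])

```text
time_s: 3.9
tool_pos: [0.5268, -0.1004, 0.1864]
ee_rot: [-0.814, -3.031, 0.003]
wrist_force: [0.3, 0.1, 0.9]
opening: 0.65
```

```bash
python3 -c "
from m import *
to([.5275,-.0996,.165],149.3)
for n in ['side','top']: cv2.imwrite(f'pics/{n}1.png',optics.read_camera(n))
a=cv2.imread('pics/side1.png')[120:270,220:420]; cv2.imwrite('pics/s1c.png',cv2.resize(a,None,fx=4,fy=4,interpolation=2))
a=cv2.imread('pics/top1.png')[150:310,205:405]; cv2.imwrite('pics/t1c.png',cv2.resize(a,None,fx=3.75,fy=3.75,interpolation=2))
"
```

```text
t 3.9 pos [ 0.5268 -0.1004  0.1864] yaw x 149.93 z [-0.004 -0.001 -1.   ] F [0.25 0.06 0.9 ] M [-0.02  0.02  0.01] op 0.65 q [-0.32  0.34 -0.2   1.03 -0.    0.2 ]
shift cm [-0.02  0.1   2.13] [-0.003 -0.003  0.011]
```

View pics/s1c.png

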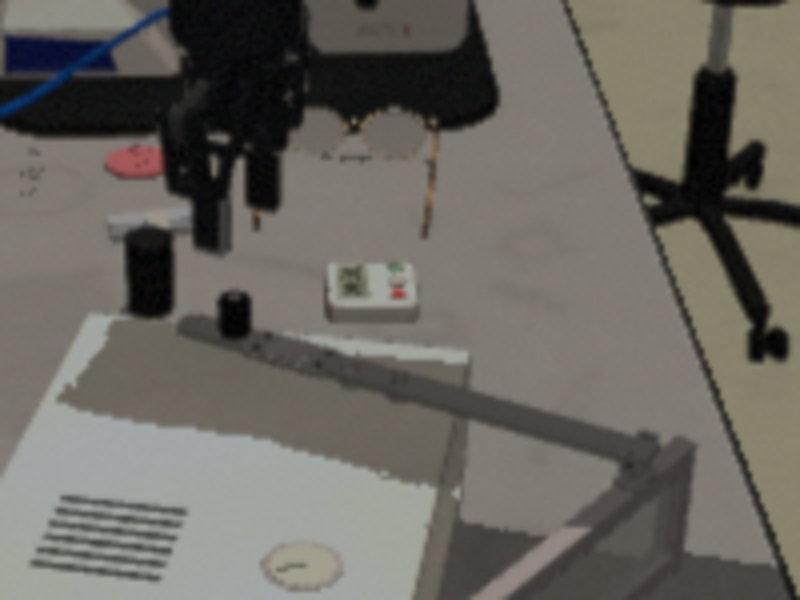

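View pics/t1c.png

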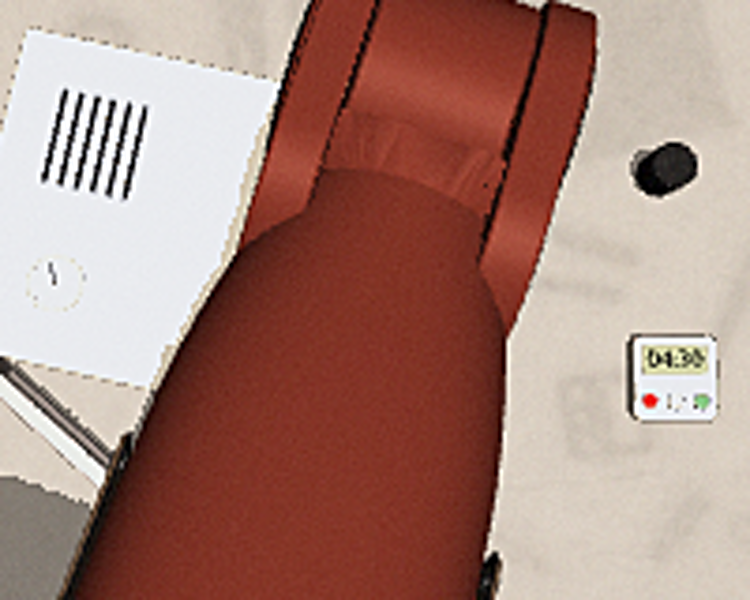

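Request:
carry_out(claw=[0.3,0.3,0.3,0.3,0.3,0.3], xyz=[[0,0.1,2],[0,0,1.8],[0,0,1.5],[0,0,0.7],[0,0,0.1],[0,0,0]], angular=[[0,0,0.011],[0,0,0],[0,0,0],[0,0,0],[0,0,0],[0,0,0]])

```text
time_s: 4.6
tool_pos: [0.5299, -0.105, 0.1279]
ee_rot: [0.84, 3.022, -0.005]
wrist_force: [0.2, 0.3, -0.1]
opening: 0.657
```

```bash
python3 -c "
from m import *
to([.5275,-.0996,.125],149.3)
n='side';cv2.imwrite(f'pics/{n}2.png',optics.read_camera(n))
a=cv2.imread('pics/side2.png')[150:250,220:320]; cv2.imwrite('pics/s2c.png',cv2.resize(a,None,fx=6,fy=6,interpolation=2))
"
```

```text
t 4.6 pos [ 0.5299 -0.105   0.1279] yaw x 148.94 z [ 0.004 -0.004 -1.   ] F [ 0.18  0.35 -0.13] M [ 0.05 -0.01  0.02] op 0.657 q [-0.33  0.4  -0.29  0.88 -0.    0.21]
shift cm [0.49 0.34 0.29] [-0.002  0.005 -0.006]
```

View pics/s2c.png

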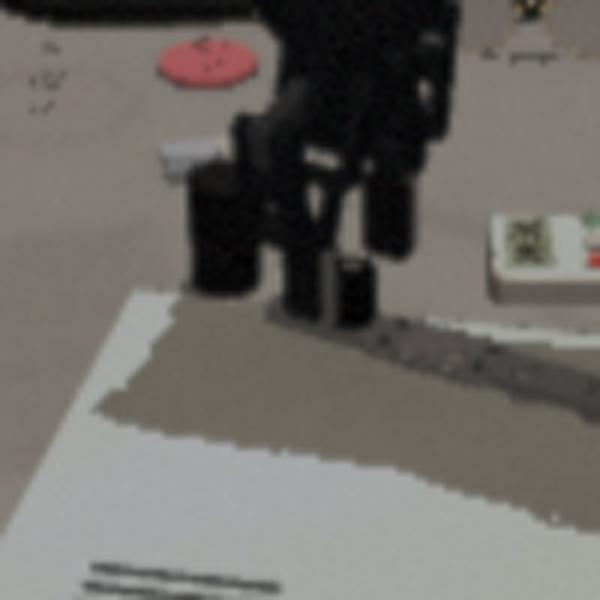

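Request:
carry_out(claw=[0.3,0.3,0.3], xyz=[[0.45,0.35,0],[0,0,0.2],[0,0,0]], angular=[[0,0.005,0],[0,0,0],[0,0,0]])

```text
time_s: 4.95
tool_pos: [0.5289, -0.0996, 0.1276]
ee_rot: [0.84, 3.024, -0.003]
wrist_force: [-0.8, 0.8, -0.6]
opening: 0.649
```

```bash
python3 -c "
from m import *
to([.5275,-.0996,.125],149.3)
n='side';cv2.imwrite(f'pics/{n}3.png',optics.read_camera(n))
a=cv2.imread('pics/side3.png')[150:250,220:320]; cv2.imwrite('pics/s3c.png',cv2.resize(a,None,fx=6,fy=6,interpolation=2))
"
```

```text
t 4.95 pos [ 0.5289 -0.0996  0.1276] yaw x 148.94 z [ 0.002 -0.002 -1.   ] F [-0.84  0.79 -0.55] M [-0.02 -0.02  0.05] op 0.649 q [-0.32  0.39 -0.29  0.88 -0.    0.22]
shift cm [ 0.12 -0.07  0.26] [-0.001  0.003 -0.006]
```

View pics/s3c.png

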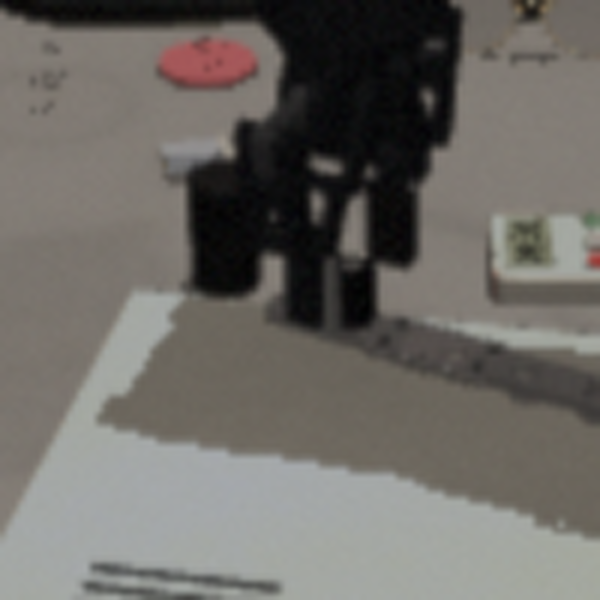

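Request:
carry_out(claw=[0,-0.3,-0.5,-0.7,-1,-1,-1,-1], xyz=[[0.1,-0.05,0.1],[0,0,0],[0,0,0],[0,0,0],[0,0,0],[0,0,0],[0,0,0],[0,0,0]], angular=[[0,0,0],[0,0,0],[0,0,0],[0,0,0],[0,0,0],[0,0,0],[0,0,0],[0,0,0]], force=20)

```text
time_s: 5.8
tool_pos: [0.5281, -0.0991, 0.1271]
ee_rot: [0.839, 3.024, -0.002]
wrist_force: [-0.2, 0.6, 1.3]
opening: 0.214
```

```bash
python3 -c "
from m import *
to([.5275,-.0996,.125],149.3)
for i in range(3): st()
"
```

```text
t 5.8 pos [ 0.5281 -0.0991  0.1271] yaw x 148.97 z [ 0.003 -0.002 -1.   ] F [-0.18  0.57  1.3 ] M [0.18 0.02 0.03] op 0.214 q [-0.32  0.39 -0.3   0.88 -0.    0.22]
shift cm [ 0.03 -0.07  0.21] [-0.     0.004 -0.006]
t 5.8 pos [ 0.5281 -0.0991  0.1271] yaw x 148.97 z [ 0.003 -0.002 -1.   ] F [-0.18  0.57  1.3 ] M [0.18 0.02 0.03] op 0.214 q [-0.32  0.39 -0.3   0.88 -0.    0.22]
t 5.8 pos [ 0.5281 -0.0991  0.1271] yaw x 148.97 z [ 0.003 -0.002 -1.   ] F [-0.18  0.57  1.3 ] M [0.18 0.02 0.03] op 0.214 q [-0.32  0.39 -0.3   0.88 -0.    0.22]
t 5.8 pos [ 0.5281 -0.0991  0.1271] yaw x 148.97 z [ 0.003 -0.002 -1.   ] F [-0.18  0.57  1.3 ] M [0.18 0.02 0.03] op 0.214 q [-0.32  0.39 -0.3   0.88 -0.    0.22]
```

Request:
carry_out(claw=[-1,-1,-1,-1,-1,-1,-1,-1,-1], xyz=[[0,0,0],[0,0,0],[0.02,0,-0.5],[0.02,0,-0.5],[0.02,0,-0.5],[0.02,0,-0.5],[0.02,0,-0.5],[0.02,0,-0.5],[0,0,0]], angular=[[0,0,0],[0,0,0],[0,-0.02,0],[0,-0.02,0],[0,-0.02,0],[0,-0.02,0],[0,-0.02,0],[0,-0.02,0],[0,0,0]], force=45)

```text
time_s: 6.7
tool_pos: [0.5266, -0.0985, 0.1608]
ee_rot: [0.805, 2.897, -0.057]
wrist_force: [2.7, -1.4, -0.1]
opening: 0.2
```

```bash
python3 -c "
from m import *
st()
n='side';cv2.imwrite(f'pics/{n}4.png',optics.read_camera(n))
a=cv2.imread('pics/side4.png')[150:270,230:410]; cv2.imwrite('pics/s4c.png',cv2.resize(a,None,fx=4.4,fy=4.4,interpolation=2))
"
```

```text
t 6.7 pos [ 0.5266 -0.0985  0.1608] yaw x 148.95 z [ 0.118 -0.072 -0.99 ] F [ 2.73 -1.42 -0.12] M [-0.21 -0.26  0.04] op 0.2 q [-0.3   0.26 -0.4   0.77 -0.03  0.24]
```

View pics/s4c.png

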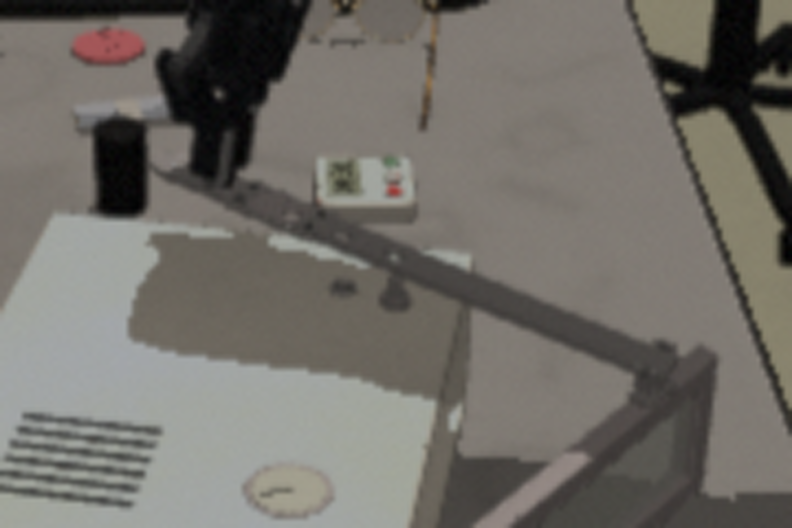

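```bash
python3 -c "
from m import *
f=lambda p:np.array(p)/4.4+[230,150]
print(onz('side',f((396,303)),.11), onz('side',f((395,272)),.127), proj('side',[.4336,-.0428,.127])*4.4-np.array([230,150])*4.4, proj('side',[.4336,-.0428,.110])*4.4-np.array([230,150])*4.4)
to([.4711,-.0711,.1608],143,-.133)
"
```

```text
[ 0.43344613 -0.04290319  0.11      ] [ 0.43418875 -0.04665839  0.127     ] [396.71057037 275.80280253] [395.72585821 303.1084989 ]
t 6.75 pos [ 0.5267 -0.0986  0.1606] yaw x 148.94 z [ 0.118 -0.072 -0.99 ] F [ 1.9  -1.27 -0.21] M [-0.23 -0.26  0.  ] op 0.196 q [-0.3   0.26 -0.4   0.77 -0.03  0.24]
shift cm [ 6.12 -0.51 -0.87] [0.014 0.005 0.103]
```

Request:
carry_out(claw=[-1,-1,-1,-1,-1,-1,-1,-1,-1,-1,-1,-1], xyz=[[0.6,-0.05,-0.09],[0.6,-0.05,-0.09],[0.6,-0.05,-0.09],[0.6,-0.05,-0.09],[0.6,-0.05,-0.09],[0.6,-0.05,-0.09],[0.6,-0.05,-0.09],[0.6,-0.05,-0.09],[0.6,-0.05,-0.09],[0.6,-0.05,-0.09],[0,0,0],[0,0,0]], angular=[[0,0,0.01],[0,0,0.01],[0,0,0.01],[0,0,0.01],[0,0,0.01],[0,0,0.01],[0,0,0.01],[0,0,0.01],[0,0,0.01],[0,0,0.01],[0,0,0],[0,0,0]])

```text
time_s: 7.95
tool_pos: [0.469, -0.0672, 0.161]
ee_rot: [0.962, 2.848, -0.048]
wrist_force: [3.0, -2.7, -0.0]
opening: 0.2
```

```bash
python3 -c "
from m import *
to([.4711,-.0711,.1608],143,-.133)
n='side';cv2.imwrite(f'pics/{n}5.png',optics.read_camera(n))
a=cv2.imread('pics/side5.png')[150:270,230:410]; cv2.imwrite('pics/s5c.png',cv2.resize(a,None,fx=4.4,fy=4.4,interpolation=2))
"
```

```text
t 7.95 pos [ 0.469  -0.0672  0.161 ] yaw x 142.62 z [ 0.117 -0.073 -0.99 ] F [ 3.02 -2.73 -0.04] M [-0.55 -0.31  0.06] op 0.2 q [-0.27  0.15 -0.55  0.74 -0.04  0.38]
shift cm [-0.4  -0.18  0.08] [ 0.012  0.005 -0.007]
```

View pics/s5c.png

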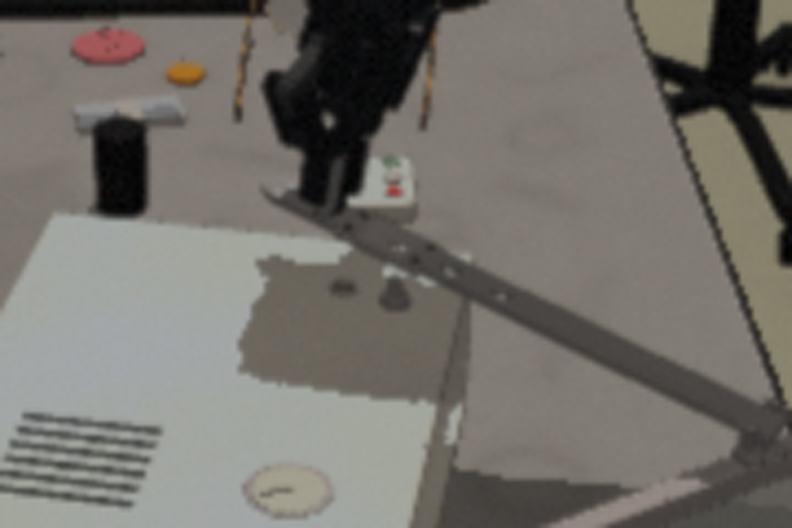

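```bash
python3 -c "
import cv2,numpy as np
a=cv2.imread('pics/side5.png')[195:225,305:355]
g=cv2.resize(a,None,fx=14,fy=14,interpolation=2); g=cv2.convertScaleAbs(g,alpha=1.6,beta=-60)
cv2.imwrite('pics/s5d.png',g)
"
```

```text
(no output)
```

View pics/s5d.png

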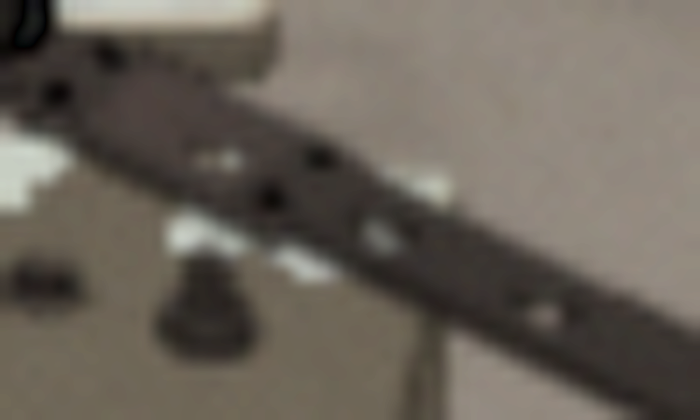

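```bash
python3 -c "
from g import *
from m import *
s,R=st()
T=s['tool_pos']; f=lambda p:(np.array(p)+.5)/14-.5+[305,195]
from scipy.optimize import brentq
L=np.arcsin((T[2]-.1185-.0085)/.257); rad=.257*np.cos(L)-.0086*np.sin(L)
th=brentq(lambda t:np.linalg.norm(piv(t)-T[:2])-rad,.3,1.6);q=piv(th);v=(T[:2]-q)/rad
print('L',L,'th',th,'piv',q,'dir',np.degrees(np.arctan2(v[1],v[0])))
for top in (.0025,-.0025,0.):
  n=np.array([*(-np.sin(L)*v),np.cos(L)]);u=np.array([*(np.cos(L)*v),np.sin(L)]);w=np.cross(n,u)
  o0=np.array([*q,.1185])+n*top
  ds=[]
  for p in [(545,313),(383,234),(217,157)]:
    o,d=ray('side',f(p));X=o+d*((o0-o)@n)/(d@n); ds.append((round((X-o0)@u*1000,1),round((X-o0)@w*1000,1)))
  print(ds,'eye est', ds[2][0]-ds[1][0]+179, 179+31*(ds[2][0]-ds[1][0])/(ds[1][0]-ds[0][0]))
"
```

```text
t 8.0 pos [ 0.4689 -0.0672  0.161 ] yaw x 142.62 z [ 0.117 -0.073 -0.99 ] F [ 1.37 -2.73 -0.61] M [-0.55 -0.28  0.05] op 0.2 q [-0.27  0.15 -0.55  0.74 -0.04  0.38]
L 0.13252935216485634 th 0.8591575435580904 piv [0.26546238 0.08421215] dir -36.64551142183178
[(np.float64(148.6), np.float64(3.1)), (np.float64(179.3), np.float64(2.8)), (np.float64(210.9), np.float64(3.5))] eye est 210.6 210.90879478827358
[(np.float64(151.5), np.float64(-3.4)), (np.float64(182.4), np.float64(-3.7)), (np.float64(214.2), np.float64(-3.1))] eye est 210.79999999999998 210.9029126213592
[(np.float64(150.0), np.float64(-0.2)), (np.float64(180.8), np.float64(-0.5)), (np.float64(212.5), np.float64(0.2))] eye est 210.7 210.90584415584414
```

```bash
python3 -c "
from m import *
to([.4698,-.0702,.1450],143.2,-.07)
"
```

```text
t 8.0 pos [ 0.4689 -0.0672  0.161 ] yaw x 142.62 z [ 0.117 -0.073 -0.99 ] F [ 1.37 -2.73 -0.61] M [-0.55 -0.28  0.05] op 0.2 q [-0.27  0.15 -0.55  0.74 -0.04  0.38]
shift cm [-0.03 -0.21  1.61] [ 0.012  0.068 -0.01 ]
```

Request:
carry_out(claw=[-1,-1,-1,-1,-1,-1], xyz=[[0,-0.2,0.3],[0,0,0.3],[0,0,0.3],[0,0,0.3],[0,0,0.3],[0,0,0]], angular=[[0.006,0.014,-0.01],[0.006,0.014,0],[0,0.014,0],[0,0.014,0],[0,0.014,0],[0,0,0]])

```text
time_s: 8.6
tool_pos: [0.4706, -0.0703, 0.1444]
ee_rot: [0.973, 2.925, -0.03]
wrist_force: [2.6, -1.9, -0.9]
opening: 0.203
```

```bash
python3 -c "
from m import *
to([.4698,-.0702,.1438],143.2,-.065)
n='side';cv2.imwrite(f'pics/{n}6.png',optics.read_camera(n))
a=cv2.imread('pics/side6.png')[190:240,290:370]; cv2.imwrite('pics/s6c.png',cv2.resize(a,None,fx=10,fy=10,interpolation=2))
"
```

```text
t 8.6 pos [ 0.4706 -0.0703  0.1444] yaw x 143.21 z [ 0.05  -0.037 -0.998] F [ 2.63 -1.86 -0.89] M [-0.41 -0.63 -0.07] op 0.203 q [-0.29  0.23 -0.49  0.8  -0.02  0.35]
shift cm [ 0.08 -0.04  0.06] [ 0.    -0.003  0.   ]
```

View pics/s6c.png

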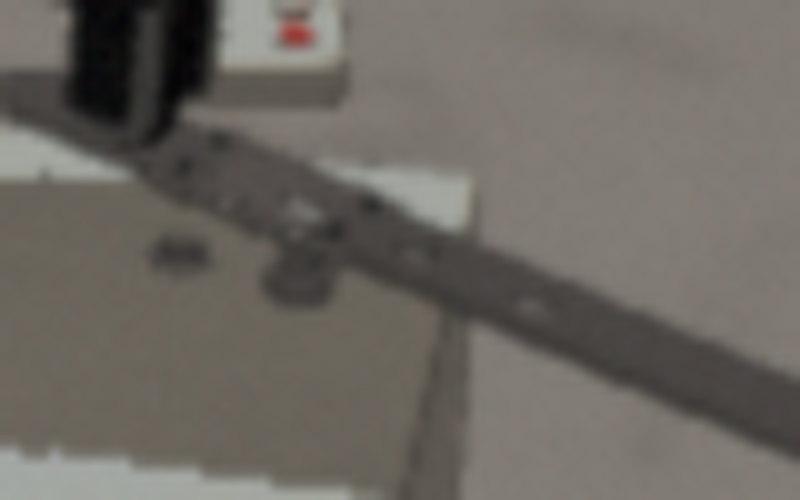

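Request:
carry_out(claw=[-1,-1,-1,-1], xyz=[[0.07,-0.04,0.1],[0,0,0.1],[0,0,0.1],[0,0,0.1]], angular=[[0,0,0],[0,0.004,0],[0,0.004,0],[0,0.004,0]])

```text
time_s: 9.05
tool_pos: [0.4699, -0.0702, 0.1406]
ee_rot: [0.976, 2.935, -0.024]
wrist_force: [3.5, -1.5, -0.5]
opening: 0.205
```

```bash
python3 -c "
from m import *
to([.4701,-.0704,.1405],143.2,-.052)
"
```

```text
t 9.05 pos [ 0.4699 -0.0702  0.1406] yaw x 143.21 z [ 0.041 -0.03  -0.999] F [ 3.5  -1.46 -0.51] M [-0.36 -0.74 -0.16] op 0.205 q [-0.29  0.24 -0.48  0.8  -0.02  0.35]
shift cm [-0.02 -0.    0.01] [ 0.    -0.001  0.   ]
```

Right at tip height with no contact yet; continue in 1 mm steps.

Request:
carry_out(claw=[-1,-1], xyz=[[-0.01,0,0.1],[0,0,0.1]], angular=[[0,0.004,0],[0,0.004,0]])

```text
time_s: 9.25
tool_pos: [0.4701, -0.0703, 0.1386]
ee_rot: [0.979, 2.943, -0.02]
wrist_force: [3.1, -1.6, -0.3]
opening: 0.197
```

```bash
python3 -c "
from m import *
to([.4701,-.0704,.1385],143.2,-.045)
"
```

```text
t 9.25 pos [ 0.4701 -0.0703  0.1386] yaw x 143.21 z [ 0.034 -0.025 -0.999] F [ 3.06 -1.63 -0.31] M [-0.39 -0.73 -0.14] op 0.197 q [-0.29  0.25 -0.48  0.81 -0.01  0.35]
shift cm [-0.   -0.01  0.01] [ 0.001 -0.003  0.   ]
```

Request:
carry_out(claw=[-1,-1,-1], xyz=[[0,0,0.1],[0,0,0.1],[0,0,0.1]], angular=[[0,0.003,0],[0,0.004,0],[0,0.004,0]])

```text
time_s: 9.55
tool_pos: [0.4703, -0.0704, 0.1353]
ee_rot: [0.982, 2.954, -0.014]
wrist_force: [2.7, -1.9, -0.3]
opening: 0.2
```

```bash
python3 -c "
from m import *
to([.4702,-.0705,.1356],143.2,-.033)
"
```

```text
t 9.55 pos [ 0.4703 -0.0704  0.1353] yaw x 143.21 z [ 0.025 -0.018 -1.   ] F [ 2.67 -1.89 -0.28] M [-0.44 -0.7  -0.16] op 0.2 q [-0.3   0.26 -0.47  0.81 -0.01  0.35]
shift cm [ 0.   -0.01 -0.03] [ 0.001 -0.003  0.   ]
```

No contact; the pin is entering the hole. Continue.

Request:
carry_out(claw=[-1,-1,-1], xyz=[[0,0,0.1],[0,0,0.1],[0,0,0.1]], angular=[[0,0.003,0],[0,0.004,0],[0,0.004,0]])

```text
time_s: 9.85
tool_pos: [0.4704, -0.0705, 0.132]
ee_rot: [0.986, 2.964, -0.008]
wrist_force: [3.5, -1.9, -0.6]
opening: 0.2
```

```bash
python3 -c "
from m import *
to([.4704,-.0706,.1323],143.2,-.02)
"
```

```text
t 9.85 pos [ 0.4704 -0.0705  0.132 ] yaw x 143.21 z [ 0.015 -0.01  -1.   ] F [ 3.47 -1.94 -0.59] M [-0.43 -0.69 -0.17] op 0.2 q [-0.3   0.27 -0.46  0.82 -0.01  0.34]
shift cm [-0.01 -0.01 -0.03] [ 0.001 -0.002  0.   ]
```

Request:
carry_out(claw=[-1,-1,-1], xyz=[[0,0,0.1],[0,0,0.1],[0,0,0.1]], angular=[[0,0.003,0],[0,0.004,0],[0,0.004,0]])

```text
time_s: 10.15
tool_pos: [0.4705, -0.0705, 0.1287]
ee_rot: [0.989, 2.975, -0.002]
wrist_force: [3.2, -1.8, -0.7]
opening: 0.203
```

```bash
python3 -c "
from m import *
to([.4705,-.0707,.129],143.2,-.008)
"
```

```text
t 10.15 pos [ 0.4705 -0.0705  0.1287] yaw x 143.21 z [ 0.005 -0.003 -1.   ] F [ 3.17 -1.81 -0.72] M [-0.44 -0.74 -0.13] op 0.203 q [-0.3   0.28 -0.46  0.83 -0.    0.34]
shift cm [-0.01 -0.02 -0.03] [ 0.001 -0.002  0.   ]
```

Request:
carry_out(claw=[-1,-1,-1], xyz=[[0,0,0.06],[0,0,0.05],[0,0,0.05]], angular=[[0,0.002,0],[0,0.002,0],[0,0.001,0]])

```text
time_s: 10.45
tool_pos: [0.4706, -0.0706, 0.1271]
ee_rot: [0.991, 2.98, 0.001]
wrist_force: [0.9, -1.0, 7.7]
opening: 0.2
```

```bash
python3 -c "
from m import *
to([.4705,-.0707,.1271],143.2,-.00)
n='side';cv2.imwrite(f'pics/{n}7.png',optics.read_camera(n))
a=cv2.imread('pics/side7.png')[190:240,290:370]; cv2.imwrite('pics/s7c.png',cv2.resize(a,None,fx=10,fy=10,interpolation=2))
"
```

```text
t 10.45 pos [ 0.4706 -0.0706  0.1271] yaw x 143.21 z [ 0.001  0.    -1.   ] F [ 0.87 -1.03  7.66] M [-0.32 -0.25 -0.08] op 0.2 q [-0.3   0.29 -0.45  0.83  0.    0.34]
shift cm [-0.   -0.02 -0.  ] [0.001 0.001 0.   ]
```

View pics/s7c.png

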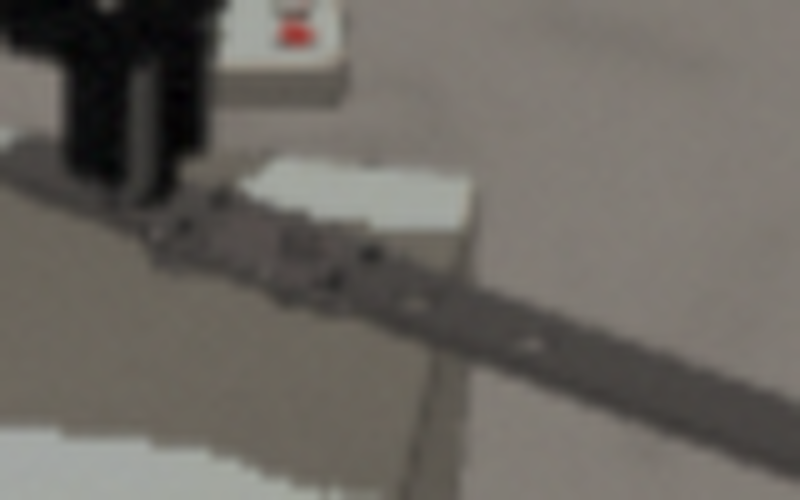

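Request:
carry_out(claw=[-1,-1,-0.4,-0.2,0,0.2,0.2], xyz=[[0,0,0],[0,0,0],[0,0,0],[0,0,0],[0,0,0],[0,0,0],[0,0,0]], angular=[[0,0,0],[0,0,0],[0,0,0],[0,0,0],[0,0,0],[0,0,0],[0,0,0]], force=20)

```text
time_s: 11.2
tool_pos: [0.4671, -0.0688, 0.1259]
ee_rot: [-0.988, -2.976, -0.002]
wrist_force: [-0.2, 0.1, -0.5]
opening: 0.6
```

```bash
python3 -c "
from m import *
st()
n='side';cv2.imwrite(f'pics/{n}8.png',optics.read_camera(n))
a=cv2.imread('pics/side8.png')[180:240,285:385]; cv2.imwrite('pics/s8c.png',cv2.resize(a,None,fx=8,fy=8,interpolation=2))
"
```

```text
t 11.2 pos [ 0.4671 -0.0688  0.1259] yaw x 143.27 z [-0.005  0.003 -1.   ] F [-0.21  0.07 -0.53] M [ 0.02  0.02 -0.02] op 0.6 q [-0.3   0.29 -0.46  0.83  0.    0.34]
```

View pics/s8c.png

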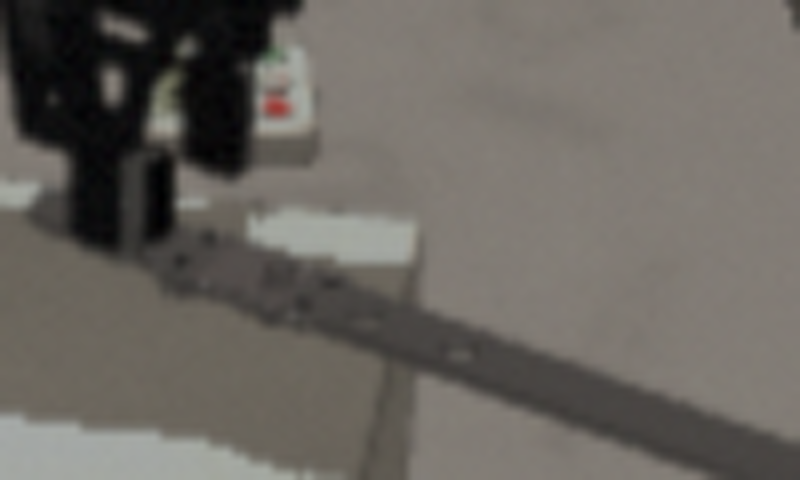

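Request:
carry_out(claw=[0.2,0.2,0.2,0.2,0.2,0.2,0.2,0.2,0.2,0.2,0.2,0.2,0.2,0.2,0.2,0.2], xyz=[[-0.2,0,-0.5],[0,0,-1],[0,0,-1.5],[0,0,-2],[0,0,-2],[0,0,-2],[0,0,-2],[0,-3,0],[0,-3,0],[0,-3,0],[0,-3,0],[0,-3,0],[0,-3,0],[0,-3,0],[0,-3,0],[0,0,0]], angular=[[0,0,0],[0,0,0],[0,0,0],[0,0,0],[0,0,0],[0,0,0],[0,0,0],[0,0,0],[0,0,0],[0,0,0],[0,0,0],[0,0,0],[0,0,0],[0,0,0],[0,0,0],[0,0,0]])

```text
time_s: 12.85
tool_pos: [0.323, -0.2709, 0.254]
ee_rot: [0.983, 2.977, -0.004]
wrist_force: [-0.1, -0.5, -0.2]
opening: 0.599
```

```bash
python3 -c "
from m import *
st()
for n in ['side','top']: cv2.imwrite(f'pics/{n}9.png',optics.read_camera(n))
a=cv2.imread('pics/side9.png')[180:290,260:420]; cv2.imwrite('pics/s9c.png',cv2.resize(a,None,fx=5,fy=5,interpolation=2))
a=cv2.imread('pics/top9.png')[150:310,185:400]; cv2.imwrite('pics/t9c.png',cv2.resize(a,None,fx=3.7,fy=3.7,interpolation=2))
"
```

```text
t 12.85 pos [ 0.323  -0.2709  0.254 ] yaw x 143.46 z [ 0.005 -0.004 -1.   ] F [-0.08 -0.49 -0.2 ] M [0.03 0.03 0.03] op 0.599 q [-0.87  0.07 -0.36  1.13  0.   -0.24]
```

View pics/s9c.png

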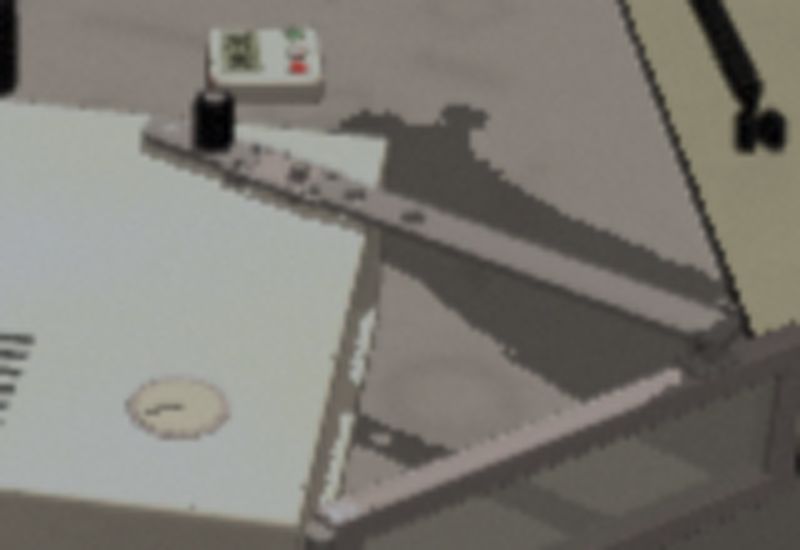

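View pics/t9c.png

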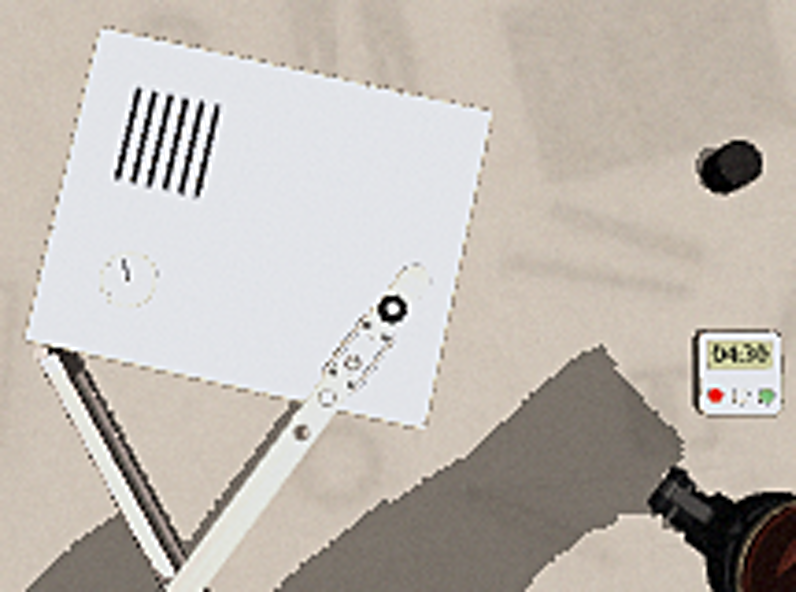

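Request:
carry_out(claw=[0.2,0.2,0.2,0.2,0.2], xyz=[[0,0,0],[0,0,0],[0,0,0],[0,0,0],[0,0,0]], angular=[[0,0,0],[0,0,0],[0,0,0],[0,0,0],[0,0,0]])

```text
time_s: 13.45
tool_pos: [0.3261, -0.2664, 0.2546]
ee_rot: [0.974, 2.979, -0.001]
wrist_force: [0.5, 0.7, -0.2]
opening: 0.599
```

```bash
python3 -c "
from m import *
a=optics.read_camera('side').astype(int); b=cv2.imread('pics/side9.png').astype(int)
print('diff in stay/door region',np.abs(a-b)[190:290,260:420].max(), np.abs(a-b)[190:290,260:420].mean())
t=lambda p:np.array(p)/3.7+[185,150]; s=lambda p:np.array(p)/5+[260,180]
k,e=tri(t((392,309)),s((214,97)));print('knob top',k,e,'side@.147',onz('side',s((214,97)),.147),'top',onz('top',t((392,309)),.147))
i0=cv2.imread('pics/top0.png').astype(int);i9=cv2.imread('pics/top9.png').astype(int)
for n,(y0,y1,x0,x1) in dict(timer=(235,268,368,402),case=(180,208,370,395),bottle=(275,308,150,188)).items(): print(n,np.abs(i0-i9)[y0:y1,x0:x1].mean().round(2))
st()
"
```

```text
diff in stay/door region 48 1.343375
knob top [ 0.47193117 -0.0730046   0.14574799] 0.0010742387751972427 side@.147 [ 0.47259647 -0.07094991  0.147     ] top [ 0.47133343 -0.07292054  0.147     ]
timer 12.41
case 11.03
bottle 12.04
t 13.5 pos [ 0.3261 -0.2664  0.2546] yaw x 143.8 z [ 0.007 -0.003 -1.   ] F [-0.06 -0.61  0.68] M [0.08 0.02 0.03] op 0.6 q [-0.86  0.07 -0.36  1.13  0.   -0.23]
```

```bash
python3 -c "
from rig import ticket
ticket.finish_job()"
```

```text
the job is handed in; nothing more can be done
```

The window is at its widest vent position: the stay's eye hole is over the pin, down on the collar, and the knob is released. The job was handed in at about 13.5 s; it reports no verdict.

- **What I did:** I gripped the knob and lifted the stay to about 0.13 rad. The pin had been in the third hole from the knob. I drew the window from about 0.52 to about 0.86 rad and measured the eye at about 211 mm from the pivot. I then lowered the stay in 1 mm steps, 0.5 mm at the end. The pin went in without resistance. The first vertical contact was 7.7 N at the collar height, with the tool level.
- **Last checks:**
  - After I let go and backed off, both views show the eye over the pin, and the knob top was at about 146 mm against 147 mm when level.
  - The stay and window look the same in two pictures 0.5 s apart, and the robot is clear of everything.
- **Less certain:**
  - My pixel comparison of the timer, case and bottle with the start gave a mean difference of about 12 grey levels on all three. I put that down to overall brightness rather than movement, so that check settles nothing.
  - By eye the timer and case have not moved. I did not look at the bottle or plate again, though the arm never went near them.
  - The tool drifted about 4 mm when the fingers opened. The stay stayed where it was.

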